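# Sweep used test cassettes into the waste drawer

## Robot

A 7-joint arm with a two-finger parallel gripper is mounted at the origin on the work surface. World frame = base frame: x ahead of the robot, y to its left, z up, the work surface at z = 0. Lengths are in m, angles in rad, forces in N, time in s.
With the tool pointing down it reaches from about 0.4 to 0.85 m from the base axis. Payload 4.4 kg.
Tool frame: the origin (TCP) lies at the very end of the fingers, on their centre line; the grasp point (between the pads) lies 19 mm behind it; z points along the fingers, y is the line along which they close (so a half turn about z gives the same grasp; the last joint's range is limited). The gripper opens to 94 mm and grips with 3 to 60 N. Pads are 16 mm wide; open, the fingers measure 119 mm over their backs; the gripper's body (75 mm by 177 mm) begins 78 mm behind the grasp point.
Start: joints at [1.061, 0.628, 0.038, 1.517, -0.027, 0.996, -0.02], TCP at [0.279, -0.587, 0.205] pointing down, gripper open.
Joint ranges: [-3.06, 3.06], [-0.37, 2.12], [-1.25, 1.32], [0.18, 2.47], [-1.1, 4.24], [0.23, 1.98], [-2.94, 2.94]. Speed limits (rad/s): [2.57, 2.57, 3.14, 3.14, 3.14, 3.14, 3.14].

## Interface

Orientations are given as a unit quaternion [x, y, z, w].
In Python, from plant import robot, cams gives the robot as it stands.
- The arm moves only by the tool carry_out, never from a script. Its argument "series" is a list of rows, each a list of 5 numbers: the shift along the tool's x, y, z in cm, then the turn about the tool's z in rad, then the opening, from -1 (shut) to 1 (fully open). A call has 1 to 8 rows; each row shifts and turns the commanded pose from where the row before left it, along the tool's axes as they then stand; what a row does not reach is not made up. A row lasts 1/8 s, in which the tool goes at most 62.5 mm and 10.7 degrees, less where a joint would pass 70% of its speed; a pose out of reach is approached as far as the arm can. A call with a gripper value outside its range is refused whole. The fingers move at their own pace and stop on an object; the grip force is fixed at half the most. Time passes only in rows, so rows that do not move let the fingers close. It gives the time, the measured TCP pose, the force, the opening and the grip force at its end, in the units of the state.
- robot.get_state(): the state, without advancing time (a new reading comes with each control period).
- cams.read_camera(name): name is "scene" or "top" or "wrist"; returns (picture, depth): 400x640x3 uint8, blue, green, red; 400x640 float32, m along the optical axis (not along the pixel's ray), 0 where there is no reading.
- cams.camera_info(name): a dict with "fx", "fy", "cx", "cy" (pixels), "extrinsics" (4x4, takes a point from camera to world coordinates). Camera axes: x right, y down, z forward; pixel columns grow to the right and rows downward; lengths in m; the calibration is good to about 2 mm. A picture is of the moment at which its call begins: read the wrist's pose just before it. camera_info takes no time and is no camera call; for the wrist camera it gives the pose at the moment of the call.
- robot.finish_job(): hands the job in; it is judged then, once.
The state is a dict: "clock": time; "joint_positions": joint angles; "qd": joint speeds; "joint_efforts": joint torques, N m; "tool_pos": TCP position; "tcp_rot": TCP orientation; "wrist_force": force on the tool from outside, world axes, zero at the start; "ft_torque": the same for the moment, N m; "grip_width": finger opening in m; "gripper_force": force on a finger pad.
Only numpy, scipy, OpenCV 4.12 (cv2) and the standard library are available. Lean on these libraries where they do the work, as an engineer would, in place of code of your own. Each camera call takes 0.05 s, during which the arm holds its last target. There are 200 camera calls.

## Task

Clear the used test cassettes off the steel deck of the waste cabinet: first pull its drawer out to the stop, then pull the scraper up out of its holder and sweep every cassette over the deck's open front edge into the drawer; they are contaminated, so never touch one with the gripper. Then stand the scraper back in its holder and push the drawer fully shut with all the cassettes in it, leaving everything else on the bench as it is.

Things in the scene. Friction and masses are not known exactly. Their poses are not given: they have to be found in the camera images.
- cabinet: Low grey waste cabinet, 330 (its x) x 280 x 110 high, with a flat dark steel deck on top and one white-fronted drawer. Fixed; place and yaw vary. Origin on the bench (z = 0); x points away from the drawer front; the front is at x = -150, the back at x = +180. Deck surface at z = 110.
- deck_edge (a point): Middle of the deck's front edge (cabinet x = -150, z = 110), axes as the cabinet's. No rim here: what is pushed over it drops into the open drawer. Steel rims 8 thick, 22 high bound the deck elsewhere: side rims with inner faces at y = -105 and +105, starting at this edge, and a rear rim with inner face 255 behind this edge.
- drawer (a joint): How far the drawer is out, m: 0 fully shut, 0.14 at its stop; it slides along the cabinet's -x, against about 2 N of friction, and stays where left. It may start a little ajar.
- handle (a point): Middle of the drawer's bar handle: a dark round bar 12 in diameter and 120 long along the cabinet's y, 75 above the bench, standing 42 (centre line) in front of the drawer's front face. It moves with the drawer; its axes are the cabinet's. The front panel is 15 thick, its top 98 above the bench.
- drawer_floor (a point): Centre of the drawer's inner floor (19 above the bench), moves with the drawer; axes as the cabinet's. The grey drawer is inside 235 long (x from -120 to +115) x 242 wide (y -121 to +121), side and rear walls 62 high.
- holder: Upright grey holder, fixed, 34 (its x) x 128 (its y) x 70 high, walls 6 thick, floor 6, on a steel foot plate 100 x 160 x 4: an open-topped slot 22 x 116. Origin at the centre of its underside, on the bench; place and yaw vary.
- scraper: Scraper, 152 tall, standing in the holder: a white blade block 12 thick (its x) x 100 wide (its y) x 40 high (a steel strip 1 proud near its top) and above it a square aluminium handle 20 x 20, on the same axis, from 40 to 152. Loose, about 0.14 kg. Origin at the centre of the blade's underside, z up along the handle; starts with its axes along the holder's.
- jar: Bystander: small amber jar, 46 diameter x 68 high, standing on the cabinet's top behind the rear rim. Origin under its centre.
- reagent: Bystander: big clear bottle with blue cap, 86 diameter x 190 high. Origin under its centre.
- amber: Bystander: amber bottle with blue cap, 76 diameter x 160 high. Origin under its centre.
- wash: Bystander: white wash bottle with a bent spout, 62 diameter x 175 high. Origin under its centre.
- beaker: Bystander: glass beaker, 72 diameter x 85 high. Origin under its centre.
- tuberack: Bystander: orange rack full of capped tubes, 90 x 200 x 108 high. Origin under its centre.
- cassette0: Used test cassette, a flat white plastic bar 60 (its x) x 22 x 10 thick, lying on the deck; about 18 g. Origin at the centre of its underside. Three to six are present, the others absent (None).
- cassette1: Used test cassette, a flat white plastic bar 60 (its x) x 22 x 10 thick, lying on the deck; about 18 g. Origin at the centre of its underside. Three to six are present, the others absent (None).
- cassette2: Used test cassette, a flat white plastic bar 60 (its x) x 22 x 10 thick, lying on the deck; about 18 g. Origin at the centre of its underside. Three to six are present, the others absent (None).
- cassette3: Used test cassette, a flat white plastic bar 60 (its x) x 22 x 10 thick, lying on the deck; about 18 g. Origin at the centre of its underside. Three to six are present, the others absent (None).
- cassette4: Used test cassette, a flat white plastic bar 60 (its x) x 22 x 10 thick, lying on the deck; about 18 g. Origin at the centre of its underside. Three to six are present, the others absent (None).
- cassette5: Used test cassette, a flat white plastic bar 60 (its x) x 22 x 10 thick, lying on the deck; about 18 g. Origin at the centre of its underside. Three to six are present, the others absent (None).

How it is judged:
By the outcome, as a careful person would: the job done as asked, in the order asked, and still so for the second after the job is handed in, with the robot touching nothing.
Of cassette0, cassette1, cassette2, cassette3, cassette4, cassette5 only 3 to 6 are there at a start; the rules pass over those that are not, and their reading is None.
At some moment in a run one of cassette0, cassette1, cassette2, cassette3, cassette4, cassette5 may be knocked a few centimetres aside while the robot is not near it.
It also fails if it takes over 208 s, if anything falls off the work surface, if the arm or the gripper's body presses on something with over 40 N, if the wrist force passes 120 N, or if a joint passes its speed limit or range.

## Working session

There is one attempt and no reset: what is moved stays moved. The work goes in short steps, Python scripts to look and compute and a tool call to move; the robot and the scene stay as the last step left them, time stands still between calls to the robot, and variables do not carry over. Pictures are saved under pics/ and viewed, at most 14 in all, crops included, and the job is handed in when it is done.

Besides the shell and the picture viewer there is one more tool, called after ">>>" in YAML: its name, and indented under it one key for each argument. carry_out: Moves the arm, as the interface text tells. Its arguments: {"type":"object","properties":{"series":{"type":"array","items":{"type":"array","items":{"type":"number"}}}},"required":["series"]}

```bash
mkdir -p pics; ls
python3 - <<'E'
from plant import robot,cams
import cv2,numpy as np
s=robot.get_state();print(s)
for n in("scene","top"):
    p,d=cams.read_camera(n);i=cams.camera_info(n);print(n,i)
    cv2.imwrite(f"pics/{n}0.png",p);np.save(f"{n}0.npy",d)
E
```

```text
pics
{'clock': 0.0, 'joint_positions': array([ 1.06119193,  0.62931291,  0.03846509,  1.51835096, -0.02698982,
        0.99630168, -0.01999002]), 'qd': array([ 0.00059605,  0.0018174 , -0.00206422,  0.00114863,  0.00197535,
       -0.00210508, -0.00056643]), 'joint_efforts': array([ 2.76204378e-05, -5.49737191e+01,  1.14338927e+00, -1.86635900e+01,
       -5.22063766e-02,  2.36390327e-02,  1.80682482e-04]), 'tool_pos': array([ 0.27882283, -0.58642893,  0.20458154]), 'tcp_rot': array([ 9.75480458e-01,  2.20084113e-01, -2.25719165e-04, -8.99243140e-04]), 'wrist_force': array([-0.0562803 , -0.2944352 ,  0.35278557]), 'ft_torque': array([-0.06171784,  0.03408872, -0.02756765]), 'gripper_force': 0.0, 'grip_width': 0.09412133254560638}
scene {'fx': 360.84912340357295, 'fy': 360.84912340357295, 'cx': 312.15063202361006, 'cy': 192.19635923458844, 'extrinsics': array([[ 0.07639357,  0.55530362, -0.82813158,  1.34358728],
       [ 0.99695295, -0.02940069,  0.07225238, -0.12934194],
       [ 0.01577437, -0.83112784, -0.55585761,  0.64523545],
       [ 0.        ,  0.        ,  0.        ,  1.        ]])}
top {'fx': 365.7367680951937, 'fy': 365.7367680951937, 'cx': 316.03280318873516, 'cy': 198.38422762963253, 'extrinsics': array([[ 0.02316133, -0.99603622,  0.08588012,  0.45657717],
       [-0.99967831, -0.02396262, -0.00831116, -0.06848455],
       [ 0.01033613, -0.08565999, -0.99627081,  1.17660563],
       [ 0.        ,  0.        ,  0.        ,  1.        ]])}
```

View pics/scene0.png

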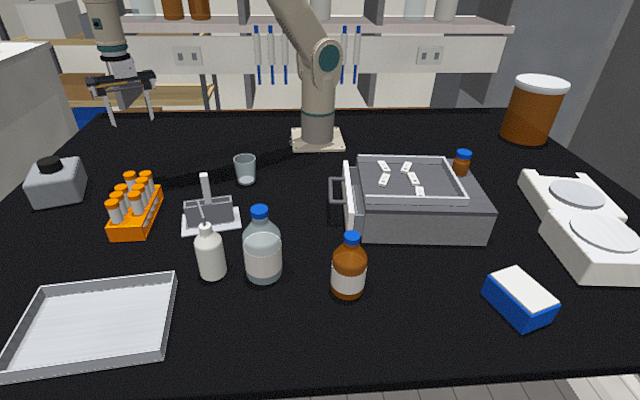

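View pics/top0.png

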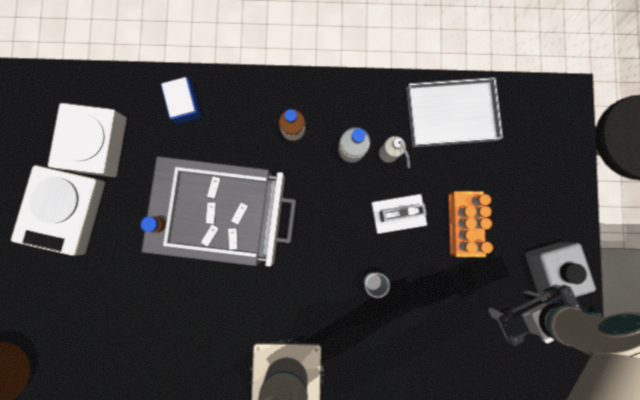

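The scene shows five cassettes on the deck, with the drawer facing world -y and slightly ajar. In the top view the deck is around (165-270, 165-255), the handle near (287,220), the holder and scraper near (400,213), and the beaker near (376,285). Next I measure these from the depth cloud.

```bash
cat > h.py <<'E'
import numpy as np,cv2
from plant import robot,cams
def cloud(n,d,i):
    v,u=np.mgrid[:400,:640]
    P=np.stack([(u-i['cx'])/i['fx']*d,(v-i['cy'])/i['fy']*d,d],-1)
    E=i['extrinsics'];return P@E[:3,:3].T+E[:3,3]
def onplane(i,uv,z):
    uv=np.atleast_2d(uv).astype(float);E=i['extrinsics']
    r=np.c_[(uv[:,0]-i['cx'])/i['fx'],(uv[:,1]-i['cy'])/i['fy'],np.ones(len(uv))]@E[:3,:3].T
    return E[:3,3]+r*((z-E[2,3])/r[:,2])[:,None]
def project(i,P):
    E=i['extrinsics'];q=(np.atleast_2d(P)-E[:3,3])@E[:3,:3]
    return np.c_[q[:,0]/q[:,2]*i['fx']+i['cx'],q[:,1]/q[:,2]*i['fy']+i['cy']]
def rect(uv,i,z):
    W=onplane(i,uv,z)[:,:2];(c,s,a)=cv2.minAreaRect((W*1000).astype(np.float32))
    if s[0]<s[1]: s=s[::-1];a+=90   # angle of long side
    return np.round(c,1),np.round(s,1),round((a+90)%180-90,1)
E
python3 - <<'E'
from h import *
i=cams.camera_info("top");p=cv2.imread("pics/top0.png");d=np.load("top0.npy");P=cloud("top",d,i);Z=P[...,2]
def show(name,m,z,box,amin=20):
    u0,v0,u1,v1=box;M=np.zeros((400,640),np.uint8);M[v0:v1,u0:u1]=m[v0:v1,u0:u1]
    n,L,st,c=cv2.connectedComponentsWithStats(M)
    for k in range(1,n):
        if st[k,4]>=amin:
            v,u=np.nonzero(L==k);print(name,st[k],rect(np.c_[u,v],i,z),'z',np.round(np.median(Z[L==k]),4))
g=p.min(2)
for v,u in((210,225),(220,290),(213,277),(213,400),(100,300),(230,240)):print(u,v,p[v,u],P[v,u].round(3))
show('rim',(Z>.124)&(Z<.142),.132,(140,145,275,270),60)
show('cas',(g>170)&(Z<.128)&(Z>.1),.12,(178,170,262,252))
show('front',(g>150)&(Z>.08)&(Z<.112),.098,(255,165,290,270))
show('handle',(Z>.06)&(Z<.085),.081,(276,185,300,255))
show('scr',(Z>.14)&(Z<.17),.152,(365,190,435,240),5)
show('hold',(Z>.05)&(Z<.09),.07,(365,190,435,240))
show('plate',(g>100)&(Z<.02),.004,(365,185,435,240))
show('beaker',(Z>.02),.085,(355,265,400,305))
cv2.imwrite("pics/c1.png",np.hstack([cv2.resize(p[150:270,150:310],None,fx=3,fy=3,interpolation=2),cv2.resize(p[150:270,340:440],None,fx=3,fy=3,interpolation=2)]))
E
```

```text
225 210 [122 118 121] [0.508 0.187 0.11 ]
290 220 [103 100 102] [ 0.457 -0.068  1.177]
277 213 [204 204 209] [0.504 0.037 0.094]
400 213 [106 106 107] [ 0.514 -0.337  0.054]
300 100 [27 24 24] [ 0.882 -0.018  0.002]
240 230 [122 118 121] [0.451 0.141 0.111]
rim [164 167 103  90 859] (array([503.1, 208.9]), array([263.1, 226. ]), 84.6) z 0.1317
cas [207 177  13  21 167] (array([573.9, 221.6]), array([59.9, 23.2]), -13.1) z 0.1198
cas [201 202  17  44 341] (array([467.6, 223.2]), array([124.9,  40.5]), -6.2) z 0.1196
cas [231 203  17  21 172] (array([499.5, 144. ]), array([60.3, 23.3]), -24.4) z 0.1195
cas [228 228   9  23 175] (array([425.2, 160.7]), array([62.6, 22.9]), 2.5) z 0.1195
front [266 173  17  93 465] (array([487.3,  45.2]), array([273.7,  17.3]), -5.3) z 0.0978
handle [276 196  20  47 271] (array([486.5,  11.1]), array([135.9,  47.7]), -3.7) z 0.0796
scr [407 207   9   8  57] (array([ 517.1, -344.7]), array([22.7, 19.7]), -88.6) z 0.1569
hold [382 204  45  18 244] (array([ 515.1, -345.1]), array([131.5,  33.4]), -79.2) z 0.0692
plate [ 372  194   55   40 1182] (array([ 515.8, -345.6]), array([166., 105.]), -79.3) z 0.0036
plate [387 216  14   4  22] (array([ 503.1, -328.2]), array([43. ,  4.7]), -79.2) z 0.005
beaker [365 272  25  27 306] (array([ 302.3, -261.3]), array([76.1, 68.6]), 46.3) z 0.0689
```

View pics/c1.png

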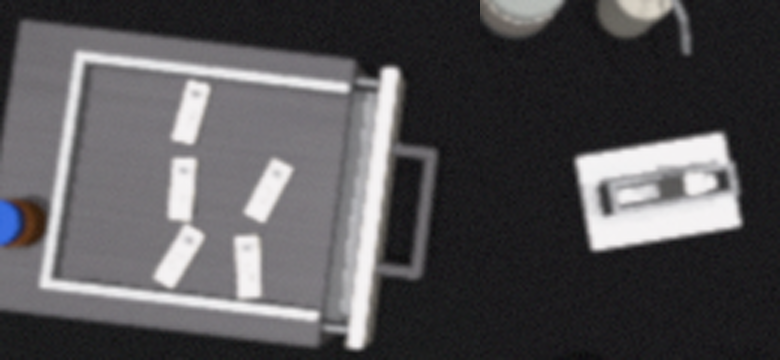

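The crop matches the given sizes: the rims measure 263x226 and the cassettes 60x23. There are five cassettes on the deck, the bar handle is clear, and the scraper stands in its holder. Cabinet yaw is about 84.65° with its origin near (504.8, 227.3) mm. The handle is at about (483, -5) and the holder at about (515.5, -345), with its y axis at -79.2°.

```bash
cat >> h.py <<'E'
YAW=np.deg2rad(84.65);EX=np.array([np.cos(YAW),np.sin(YAW)]);EY=np.array([-EX[1],EX[0]]);O=np.array([.5048,.2273])
def cab(x,y): return O+EX*x/1000+EY*y/1000
def tocab(w): q=np.asarray(w)[...,:2]-O; return np.stack([q@EX,q@EY],-1)*1000
def psi():
    from scipy.spatial.transform import Rotation as R
    m=R.from_quat(robot.get_state()['tcp_rot']).as_matrix();return np.arctan2(m[1,0],m[0,0]),m
def plan(xy,z,psid,n,g,p0=None,a0=None):
    s=robot.get_state();p=np.array(s['tool_pos'] if p0 is None else p0);a=psi()[0] if a0 is None else a0
    T=np.array([*xy,z]);da=(np.deg2rad(psid)-a+np.pi)%(2*np.pi)-np.pi
    rows=[]
    for k in range(n):
        d=(T-p)/(n-k);t=-(np.deg2rad(psid)-a+np.pi)%(2*np.pi);t=(t+np.pi)%(2*np.pi)
        t=-(((np.deg2rad(psid)-a+np.pi)%(2*np.pi))-np.pi)/(n-k);t=round(t,3)
        X=np.array([np.cos(a),np.sin(a),0]);Y=np.array([np.sin(a),-np.cos(a),0])
        r=[round(d@X*100,1),round(d@Y*100,1),round(-d[2]*100,1)]
        p=p+(r[0]*X+r[1]*Y)/100;p[2]-=r[2]/100;a-=t;rows.append(r+[t,g])
    print(str(rows).replace(' ',''),'-> ',p.round(4),np.rad2deg(a).round(2));return p,a
def st():
    s=robot.get_state();a,m=psi();print('t',round(s['clock'],2),'p',s['tool_pos'].round(4),'psi',np.rad2deg(a).round(2),'tilt',m[:2,2].round(4),'F',s['wrist_force'].round(2),'w',round(s['grip_width'],4),'gf',round(s['gripper_force'],1),'q',s['joint_positions'].round(2))
E
python3 - <<'E'
from h import *
p,a=plan((.38,-.3),.22,101,8,-.15)
p,a=plan(cab(-233.5,0),.15,174.65,8,-.15,p,a)
E
```

```text
[[np.float64(2.7),np.float64(-2.7),np.float64(-0.2),np.float64(-0.165),-0.15],[np.float64(3.1),np.float64(-2.2),np.float64(-0.2),np.float64(-0.165),-0.15],[np.float64(3.4),np.float64(-1.7),np.float64(-0.2),np.float64(-0.165),-0.15],[np.float64(3.6),np.float64(-1.1),np.float64(-0.2),np.float64(-0.165),-0.15],[np.float64(3.8),np.float64(-0.5),np.float64(-0.2),np.float64(-0.165),-0.15],[np.float64(3.8),np.float64(0.1),np.float64(-0.2),np.float64(-0.165),-0.15],[np.float64(3.7),np.float64(0.8),np.float64(-0.2),np.float64(-0.164),-0.15],[np.float64(3.5),np.float64(1.4),np.float64(-0.1),np.float64(-0.165),-0.15]] ->  [ 0.3802 -0.3002  0.2197] 101.0
[[np.float64(3.4),np.float64(2.0),np.float64(0.9),np.float64(-0.161),-0.15],[np.float64(3.0),np.float64(2.5),np.float64(0.9),np.float64(-0.161),-0.15],[np.float64(2.6),np.float64(2.9),np.float64(0.9),np.float64(-0.161),-0.15],[np.float64(2.1),np.float64(3.3),np.float64(0.9),np.float64(-0.16),-0.15],[np.float64(1.5),np.float64(3.6),np.float64(0.8),np.float64(-0.161),-0.15],[np.float64(0.9),np.float64(3.8),np.float64(0.9),np.float64(-0.16),-0.15],[np.float64(0.3),np.float64(3.9),np.float64(0.8),np.float64(-0.161),-0.15],[np.float64(-0.3),np.float64(3.9),np.float64(0.9),np.float64(-0.16),-0.15]] ->  [ 0.4834 -0.0049  0.1497] 174.63
```

>>> carry_out:
  series:
    - [2.7,-2.7,-0.2,-0.165,-0.15]
    - [3.1,-2.2,-0.2,-0.165,-0.15]
    - [3.4,-1.7,-0.2,-0.165,-0.15]
    - [3.6,-1.1,-0.2,-0.165,-0.15]
    - [3.8,-0.5,-0.2,-0.165,-0.15]
    - [3.8,0.1,-0.2,-0.165,-0.15]
    - [3.7,0.8,-0.2,-0.165,-0.15]
    - [3.5,1.4,-0.1,-0.165,-0.15]

```text
clock: 1.1
tool_pos: [0.3806, -0.2995, 0.2204]
tcp_rot: [0.634, 0.774, -0.0, -0.0]
wrist_force: [0.3, 0.6, 0.5]
grip_width: 0.0406
gripper_force: 0.0
```

```bash
sed -i 's/round(d@X\*100,1),round(d@Y\*100,1),round(-d\[2\]\*100,1)/float(round(d@X*100,1)),float(round(d@Y*100,1)),float(round(-d[2]*100,1))/; s/t=round(t,3)/t=float(round(t,3))/' h.py; sed -i '/t=(t+np.pi)%(2\*np.pi)$/s/;t=-(np.*//' h.py
python3 - <<'E'
from h import *
st();plan(cab(-233.5,0),.15,174.65,8,-.15)
E
```

```text
t 1.1 p [ 0.3806 -0.2995  0.2204] psi 101.36 tilt [-0.0002  0.0001] F [0.32 0.61 0.55] w 0.0406 gf 0.0 q [ 0.87  0.39 -0.36  1.94  0.18  0.84  0.62]
[[3.4,2.0,0.9,-0.16,-0.15],[3.0,2.5,0.9,-0.16,-0.15],[2.6,2.9,0.9,-0.16,-0.15],[2.0,3.3,0.9,-0.16,-0.15],[1.5,3.6,0.9,-0.16,-0.15],[0.9,3.8,0.8,-0.16,-0.15],[0.3,3.9,0.9,-0.16,-0.15],[-0.3,3.8,0.8,-0.159,-0.15]] ->  [ 0.4831 -0.0055  0.1504] 174.64
```

>>> carry_out:
  series:
    - [3.4,2.0,0.9,-0.16,-0.15]
    - [3.0,2.5,0.9,-0.16,-0.15]
    - [2.6,2.9,0.9,-0.16,-0.15]
    - [2.0,3.3,0.9,-0.16,-0.15]
    - [1.5,3.6,0.9,-0.16,-0.15]
    - [0.9,3.8,0.8,-0.16,-0.15]
    - [0.3,3.9,0.9,-0.16,-0.15]
    - [-0.3,3.8,0.8,-0.16,-0.15]

```text
clock: 2.1
tool_pos: [0.4847, -0.0063, 0.15]
tcp_rot: [0.046, 0.999, -0.0, -0.0]
wrist_force: [-0.1, -0.5, -0.6]
grip_width: 0.04
gripper_force: 0.0
```

Run:
```python
from h import *
st();plan(cab(-233.5,0),.058,174.65,5,-.15)
p,d=cams.read_camera("wrist");cv2.imwrite("pics/w1.png",p)
```

```text
t 2.1 p [ 0.4847 -0.0063  0.15  ] psi 174.69 tilt [-0.0004 -0.0001] F [-0.07 -0.52 -0.59] w 0.04 gf 0.0 q [ 0.41  0.55 -0.66  2.01  0.49  0.74  0.92]
[[0.0,0.0,1.8,0.0,-0.15],[0.0,0.0,1.8,0.0,-0.15],[0.1,0.0,1.9,0.0,-0.15],[0.0,0.0,1.8,0.0,-0.15],[0.1,0.1,1.9,0.001,-0.15]] ->  [ 0.4828 -0.0051  0.058 ] 174.63
```

View pics/w1.png

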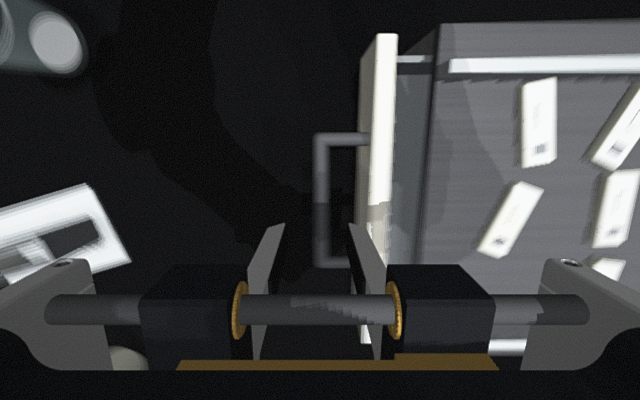

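The wrist view shows the bar (column 321) centred between the fingertips (columns 270-365), so I descend and close.

>>> carry_out:
  series:
    - [0,0,1.8,0,-0.15]
    - [0,0,1.8,0,-0.15]
    - [0,0,1.9,0,-0.15]
    - [0,0,1.8,0,-0.15]
    - [0,0,1.9,0,-0.15]
    - [0,0,0,0,-1]
    - [0,0,0,0,-1]
    - [0,0,0,0,-1]

```text
clock: 3.15
tool_pos: [0.4851, -0.0069, 0.0592]
tcp_rot: [0.049, 0.999, 0.0, 0.001]
wrist_force: [-0.8, 2.4, -0.9]
grip_width: 0.0134
gripper_force: 1.0
```

Run:
```python
from h import *
st();s=robot.get_state();print(tocab(s['tool_pos'][:2]))
```

```text
t 3.15 p [ 0.4851 -0.0069  0.0592] psi 174.39 tilt [0.0015 0.0008] F [-0.82  2.37 -0.93] w 0.0134 gf 1.0 q [ 0.3   0.68 -0.51  2.09  0.66  0.53  0.77]
[-235.00118002   -2.23426073]
```

>>> carry_out:
  series:
    - [0,0,0,0,-1]
    - [0,-1,0,0,-1]
    - [0,-1.4,0,0,-1]
    - [0,-1.4,0,0,-1]
    - [0,-1.4,0,0,-1]
    - [0,-1.4,0,0,-1]
    - [0,-1.4,0,0,-1]
    - [0,-1,0,0,-1]

```text
clock: 4.15
tool_pos: [0.4764, -0.0984, 0.0591]
tcp_rot: [0.049, 0.999, -0.0, 0.001]
wrist_force: [0.2, 2.9, 6.1]
grip_width: 0.0111
gripper_force: 30.0
```

>>> carry_out:
  series:
    - [0,-0.4,0,0,-1]
    - [0,-0.4,0,0,-1]
    - [0,-0.4,0,0,-1]
    - [0,0,0,0,-1]

```text
clock: 4.65
tool_pos: [0.4752, -0.1107, 0.0591]
tcp_rot: [0.05, 0.999, -0.001, 0.001]
wrist_force: [1.4, -0.3, 5.8]
grip_width: 0.0113
gripper_force: 30.0
```

Run:
```python
from h import *
st();s=robot.get_state();print(tocab(s['tool_pos'][:2]))
```

```text
t 4.65 p [ 0.4752 -0.1107  0.0591] psi 174.31 tilt [ 0.0016 -0.0014] F [ 1.38 -0.3   5.81] w 0.0113 gf 30.0 q [ 0.53  0.69 -0.53  2.08  0.68  0.54  0.97]
[-339.29099894   -2.01135045]
```

>>> carry_out:
  series:
    - [0,-0.3,0,0,-1]
    - [0,-0.3,0,0,-1]
    - [0,-0.3,0,0,-1]
    - [0,0,0,0,-1]

```text
clock: 5.15
tool_pos: [0.4745, -0.1179, 0.0591]
tcp_rot: [0.049, 0.999, 0.0, 0.001]
wrist_force: [1.1, 4.2, 5.4]
grip_width: 0.0108
gripper_force: 30.0
```

>>> carry_out:
  series:
    - [0,-0.3,0,0,-1]
    - [0,-0.2,0,0,-1]
    - [0,0,0,0,-1]
    - [0,0,0,0,-1]

```text
clock: 5.65
tool_pos: [0.4746, -0.118, 0.0591]
tcp_rot: [0.047, 0.999, 0.004, 0.002]
wrist_force: [-0.2, 14.1, 5.6]
grip_width: 0.0113
gripper_force: 30.0
```

Run:
```python
from h import *
st();s=robot.get_state();print(tocab(s['tool_pos'][:2]))
```

```text
t 5.65 p [ 0.4746 -0.118   0.0591] psi 174.56 tilt [0.0037 0.0069] F [-0.17 14.1   5.6 ] w 0.0113 gf 30.0 q [ 0.56  0.69 -0.54  2.08  0.68  0.54  1.  ]
[-346.59287345   -2.09598982]
```

>>> carry_out:
  series:
    - [0,0.5,0,0,-1]
    - [0,0,0,0,-0.15]
    - [0,0,0,0,-0.15]
    - [0,0,0,0,-0.15]
    - [0,0,-3,0,-0.15]
    - [0,0,-4,0,-0.15]
    - [0,0,-4,0,0]
    - [0,0,-4,0,0.3]

```text
clock: 6.65
tool_pos: [0.4732, -0.1182, 0.2096]
tcp_rot: [0.049, 0.999, -0.0, -0.0]
wrist_force: [0.5, -0.3, 0.2]
grip_width: 0.0536
gripper_force: 0.0
```

Run:
```python
from h import *
st()
i=cams.camera_info("top");p,d=cams.read_camera("top");cv2.imwrite("pics/top1.png",p)
Z=cloud("top",d,i)[...,2];M=np.zeros((400,640),np.uint8);M[190:240,365:435]=((Z>.14)&(Z<.17))[190:240,365:435]
v,u=np.nonzero(M);print(rect(np.c_[u,v],i,.158),len(u))
M=np.zeros((400,640),np.uint8);M[165:270,255:330]=((Z>.088)&(Z<.104)&(p.min(2)>150))[165:270,255:330]
n,L,s_,c=cv2.connectedComponentsWithStats(M);k=1+s_[1:,4].argmax();v,u=np.nonzero(L==k);r=rect(np.c_[u,v],i,.098);print('front',r,tocab(r[0]/1000))
plan((.5165,-.3445),.215,100.8,8,.3)
```

```text
t 6.65 p [ 0.4732 -0.1182  0.2096] psi 174.37 tilt [-0.0007 -0.    ] F [ 0.45 -0.26  0.18] w 0.0536 gf 0.0 q [ 0.72  0.48 -0.76  1.94  0.42  0.89  1.21]
(array([ 515.4, -343.2]), array([22.5, 16.8]), -88.6) 57
front (array([394.4, -60.5]), array([105.3,  14.2]), -5.5) [-296.83989913   83.0847416 ]
[[-0.8,-2.8,-0.0,0.161,0.3],[-1.2,-2.6,-0.0,0.16,0.3],[-1.6,-2.4,-0.0,0.161,0.3],[-2.0,-2.1,-0.0,0.16,0.3],[-2.3,-1.7,-0.0,0.161,0.3],[-2.5,-1.4,-0.0,0.16,0.3],[-2.7,-0.9,-0.1,0.161,0.3],[-2.8,-0.5,-0.0,0.16,0.3]] ->  [ 0.5168 -0.3442  0.215 ] 100.82
```

>>> carry_out:
  series:
    - [-0.8,-2.8,0,0.16,0.3]
    - [-1.2,-2.6,0,0.16,0.3]
    - [-1.6,-2.4,0,0.16,0.3]
    - [-2.0,-2.1,0,0.16,0.3]
    - [-2.3,-1.7,0,0.16,0.3]
    - [-2.5,-1.4,0,0.16,0.3]
    - [-2.7,-0.9,0,0.16,0.3]
    - [-2.8,-0.4,0,0.16,0.3]

```text
clock: 7.7
tool_pos: [0.515, -0.3447, 0.208]
tcp_rot: [0.638, 0.77, -0.0, -0.0]
wrist_force: [0.6, 0.5, 0.9]
grip_width: 0.0614
gripper_force: 0.0
```

Run:
```python
from h import *
st();plan((.5155,-.344),.116,100.8,5,.3)
i=cams.camera_info("wrist");p,d=cams.read_camera("wrist");cv2.imwrite("pics/w2.png",p)
P=cloud("wrist",d,i);Z=P[...,2];m=((Z>.152)&(Z<.164)).astype(np.uint8)
n,L,s,c=cv2.connectedComponentsWithStats(m)
for k in range(1,n):
    if s[k,4]>60:
        v,u=np.nonzero(L==k);print(s[k],rect(np.c_[u,v],i,.158),np.median(Z[L==k]))
```

```text
t 7.7 p [ 0.515  -0.3447  0.208 ] psi 100.73 tilt [-0.0011  0.    ] F [0.63 0.53 0.86] w 0.0614 gf 0.0 q [ 0.76  0.6  -0.36  1.6   0.24  0.99  0.52]
[[0.0,0.0,1.8,-0.0,0.3],[0.0,0.0,1.8,-0.0,0.3],[0.0,0.0,1.9,-0.0,0.3],[0.0,0.0,1.8,-0.001,0.3],[0.1,0.1,1.9,-0.0,0.3]] ->  [ 0.5158 -0.3435  0.116 ] 100.79
[ 589   42   44   56 1032] (array([ 710.6, -194.3]), array([38.2, 28.9]), -70.7) 0.15662530812211284
[307 201  24  23 503] (array([ 517.1, -343.6]), array([19.7, 19.7]), -79.3) 0.15682976681658092
[543 212  15   7  66] (array([ 711.8, -310.3]), array([12.4,  5.2]), -0.7) 0.1568448176759597
[457 227  26   9 144] (array([ 649. , -335.4]), array([21.9,  6.3]), 2.2) 0.15792540352939335
```

View pics/w2.png

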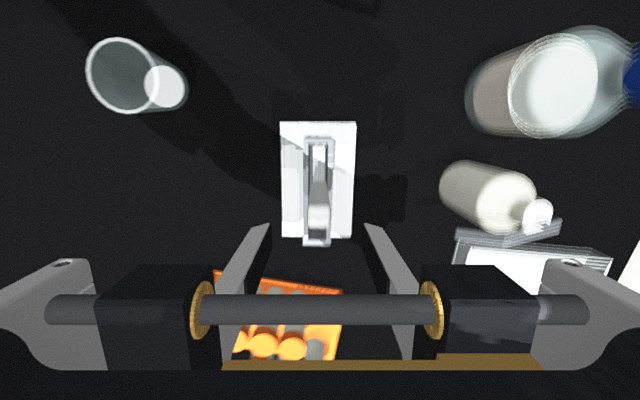

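The wrist view shows the scraper handle (319,212) centred between the fingers, measured 19.7x19.7 mm at (517,-344), so I descend and grip.

>>> carry_out:
  series:
    - [0.1,0.2,1.8,0,0.3]
    - [0,0,1.8,0,0.3]
    - [0,0,1.9,0,0.3]
    - [0,0,1.8,0,0.3]
    - [0,0,1.9,0,0.3]
    - [0,0,0,0,-1]
    - [0,0,0,0,-1]
    - [0,0,0,0,-1]

```text
clock: 8.75
tool_pos: [0.518, -0.3422, 0.1173]
tcp_rot: [0.636, 0.772, 0.0, 0.001]
wrist_force: [0.9, -1.0, 0.0]
grip_width: 0.0346
gripper_force: 0.0
```

>>> carry_out:
  series:
    - [0,0,0,0,-1]
    - [0,0,0,0,-1]
    - [0,0,-1,0,-1]
    - [0,0,-2,0,-1]
    - [0,0,-3,0,-1]
    - [0,0,-3,0,-1]
    - [0,0,-3,0,-1]
    - [0,0,-3,0,-1]

```text
clock: 9.75
tool_pos: [0.5176, -0.3419, 0.2681]
tcp_rot: [0.636, 0.772, 0.0, 0.0]
wrist_force: [-0.2, -0.5, -1.2]
grip_width: 0.0198
gripper_force: 30.0
```

Run:
```python
from h import *
st()
i=cams.camera_info("scene");p,d=cams.read_camera("scene");cv2.imwrite("pics/s2.png",cv2.resize(p[60:260,100:500],None,fx=2,fy=2))
np.save("s2.npy",d)
P=cloud("scene",d,i);m=(P[...,2]>.1)&(np.abs(P[...,0]-.517)<.08)&(np.abs(P[...,1]+.344)<.08)&(P[...,2]<.2)&(p.min(2)>130)
print(m.sum(),P[m].min(0),P[m].max(0))
```

```text
t 9.75 p [ 0.5176 -0.3419  0.2681] psi 101.08 tilt [ 0.001  -0.0001] F [-0.24 -0.48 -1.24] w 0.0198 gf 30.0 q [ 0.77  0.55 -0.38  1.52  0.21  1.12  0.54]
522 [ 0.50555582 -0.39013849  0.15592059] [ 0.53649299 -0.29246248  0.19979702]
```

View pics/s2.png

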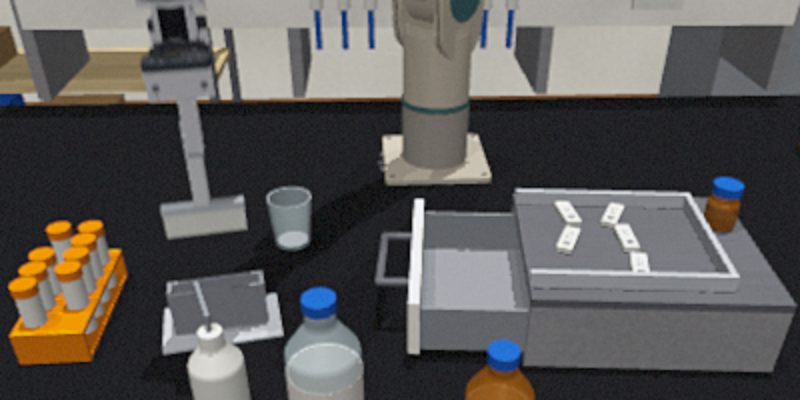

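The scraper is held cleanly (blade bottom at z≈.156), the drawer is fully open, and all five cassettes are in place. I check the cassettes in cabinet coordinates and plan the transit.

```bash
cat >> h.py <<'E'
def cass(save=None):
    i=cams.camera_info("top");p,d=cams.read_camera("top")
    if save: cv2.imwrite(save,p)
    P=onplane(i,np.stack(np.meshgrid(np.arange(640),np.arange(400)),-1).reshape(-1,2),.12)
    C=tocab(P).reshape(400,640,2);m=((C[...,0]>-155)&(C[...,0]<102)&(abs(C[...,1])<102)&(p.min(2)>165)).astype(np.uint8)
    n,L,s,c=cv2.connectedComponentsWithStats(m)
    for k in range(1,n):
        if s[k,4]>20: q=C[L==k];print('cas',s[k,4],'x',q[:,0].min().round(),q[:,0].max().round(),'y',q[:,1].min().round(),q[:,1].max().round())
E
python3 - <<'E'
from h import *
cass("pics/t3.png")
p,a=plan(cab(-110,30),.272,174.65,8,-1)
plan(cab(65,51),.262,174.65,4,-1,p,a)
E
```

```text
cas 173 x -14.0 16.0 y -99.0 -39.0
cas 351 x -28.0 13.0 y -26.0 99.0
cas 174 x -104.0 -63.0 y -33.0 27.0
cas 175 x -89.0 -58.0 y 41.0 102.0
[[5.8,0.4,-0.0,-0.161,-1],[5.7,1.4,-0.0,-0.16,-1],[5.4,2.2,-0.0,-0.161,-1],[4.9,3.1,-0.0,-0.16,-1],[4.4,3.8,-0.0,-0.161,-1],[3.7,4.5,-0.0,-0.16,-1],[3.0,5.0,-0.1,-0.161,-1],[2.1,5.5,-0.0,-0.16,-1]] ->  [0.4646 0.1206 0.2716] 174.63
[[0.5,4.4,0.2,-0.0,-1],[0.5,4.4,0.3,-0.0,-1],[0.5,4.3,0.2,-0.0,-1],[0.6,4.4,0.3,-0.0,-1]] ->  [0.4601 0.2968 0.2616] 174.63
```

>>> carry_out:
  series:
    - [5.8,0.4,0,-0.16,-1]
    - [5.7,1.4,0,-0.16,-1]
    - [5.4,2.2,0,-0.16,-1]
    - [4.9,3.1,0,-0.16,-1]
    - [4.4,3.8,0,-0.16,-1]
    - [3.7,4.5,0,-0.16,-1]
    - [3.0,5.0,-0.1,-0.16,-1]
    - [2.1,5.5,0,-0.16,-1]

```text
clock: 10.85
tool_pos: [0.4624, 0.123, 0.2671]
tcp_rot: [0.046, 0.999, -0.0, 0.0]
wrist_force: [0.9, 0.8, -0.9]
grip_width: 0.0198
gripper_force: 30.0
```

>>> carry_out:
  series:
    - [0.5,4.4,0,0,-1]
    - [0.5,4.4,0,0,-1]
    - [0.5,4.3,0,0,-1]
    - [0.5,4.4,0,0,-1]
    - [0,0,0,0,-1]

```text
clock: 11.48
tool_pos: [0.4585, 0.3017, 0.267]
tcp_rot: [0.046, 0.999, 0.001, -0.001]
wrist_force: [0.3, -0.4, -1.3]
grip_width: 0.0201
gripper_force: 30.0
```

Run:
```python
from h import *
st();s=robot.get_state();print(tocab(s['tool_pos'][:2]));cass()
plan(cab(62,51),.2235,174.25,4,-1)
i=cams.camera_info("scene");p,d=cams.read_camera("scene");cv2.imwrite("pics/s3.png",cv2.resize(p[100:250,320:500],None,fx=4,fy=4))
P=cloud("scene",d,i);q=tocab(P);m=(P[...,2]>.14)&(P[...,2]<.19)&(abs(q[...,0]-62)<20)&(abs(q[...,1]-51)<60)
print(q[m].min(0),q[m].max(0),P[m].min(0))
```

```text
t 11.47 p [0.4585 0.3017 0.267 ] psi 174.75 tilt [-0.0014  0.003 ] F [ 0.32 -0.38 -1.34] w 0.0201 gf 30.0 q [-0.12  0.51 -0.79  1.71  0.4   1.09  0.45]
[69.75014102 53.01222547]
cas 158 x -14.0 13.0 y -99.0 -42.0
cas 116 x -11.0 8.0 y -23.0 33.0
cas 148 x -104.0 -66.0 y -33.0 24.0
cas 162 x -25.0 13.0 y 43.0 99.0
cas 137 x -89.0 -61.0 y 44.0 102.0
[[-0.0,-0.1,1.1,0.002,-1],[-0.0,-0.1,1.1,0.001,-1],[-0.1,-0.1,1.1,0.002,-1],[-0.0,-0.2,1.0,0.001,-1]] ->  [0.4597 0.2938 0.2237] 174.25
[62.33095715 -4.25295204] [76.15534376 99.65340327] [0.41159312 0.28986162 0.15511235]
```

View pics/s3.png

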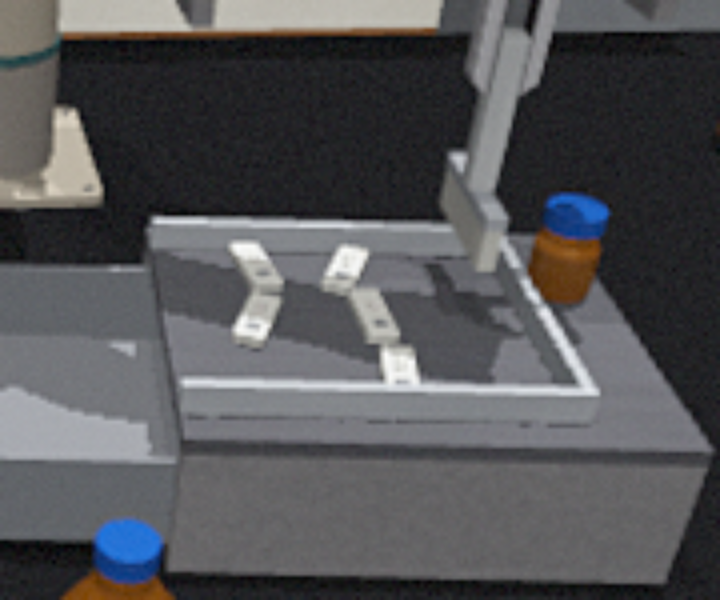

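The blade is behind every cassette and clear of the jar and rear rim. I lower it to the deck.

>>> carry_out:
  series:
    - [0,0,1.1,0,-1]
    - [-0.1,0,1.1,0,-1]
    - [0,0,1.1,0,-1]
    - [0,0,0.9,0,-1]
    - [0,0,0,0,-1]

```text
clock: 12.2
tool_pos: [0.461, 0.297, 0.2246]
tcp_rot: [0.049, 0.999, -0.0, -0.001]
wrist_force: [-0.7, -0.1, -1.2]
grip_width: 0.0197
gripper_force: 30.0
```

>>> carry_out:
  series:
    - [0,0,0.1,0,-1]
    - [0,0,0,0,-1]

```text
clock: 12.45
tool_pos: [0.4615, 0.2976, 0.2248]
tcp_rot: [0.049, 0.999, 0.0, 0.0]
wrist_force: [-0.1, 0.4, -0.2]
grip_width: 0.0201
gripper_force: 30.0
```

Run:
```python
from h import *
st();s=robot.get_state();print(tocab(s['tool_pos'][:2]))
```

```text
t 12.45 p [0.4615 0.2976 0.2248] psi 174.4 tilt [0.0006 0.0004] F [-0.13  0.44 -0.22] w 0.0201 gf 30.0 q [-0.13  0.55 -0.76  1.76  0.44  1.    0.41]
[65.99321761 49.67515294]
```

>>> carry_out:
  series:
    - [0.1,-0.8,-0.1,0,-1]
    - [0,-1.5,0,0,-1]
    - [0,-1.5,0,0,-1]
    - [0,-1.5,0,0,-1]
    - [0,-1.5,0,0,-1]
    - [0,-1.5,0,0,-1]
    - [0,-1.5,0,0,-1]
    - [0,-1.5,0,0,-1]

```text
clock: 13.45
tool_pos: [0.4493, 0.1842, 0.2256]
tcp_rot: [0.049, 0.999, 0.0, 0.0]
wrist_force: [-0.2, 0.8, -0.8]
grip_width: 0.0196
gripper_force: 30.0
```

>>> carry_out:
  series:
    - [0,-1.5,0,0,-1]
    - [0,-1.5,0,0,-1]
    - [0,-1.5,0,0,-1]
    - [0,-1.5,0,0,-1]
    - [0,-1.5,0,0,-1]
    - [0,-1.5,0,0,-1]
    - [0,-1.5,0,0,-1]
    - [0,-1.5,0,0,-1]

```text
clock: 14.45
tool_pos: [0.4374, 0.0645, 0.2254]
tcp_rot: [0.049, 0.999, -0.0, -0.0]
wrist_force: [0.2, 0.8, -0.3]
grip_width: 0.0196
gripper_force: 30.0
```

Run:
```python
from h import *
st();s=robot.get_state();print(tocab(s['tool_pos'][:2]));cass()
p,d=cams.read_camera("scene");cv2.imwrite("pics/s4.png",cv2.resize(p[100:250,320:500],None,fx=4,fy=4))
```

```text
t 14.45 p [0.4374 0.0645 0.2254] psi 174.39 tilt [-0.0003 -0.0003] F [ 0.21  0.78 -0.35] w 0.0196 gf 30.0 q [ 0.39  0.4  -0.81  2.03  0.37  0.87  0.84]
[-168.42438147   51.95398314]
cas 173 x -14.0 16.0 y -99.0 -39.0
cas 142 x -150.0 -60.0 y -6.0 102.0
cas 711 x -120.0 21.0 y 10.0 102.0
```

View pics/s4.png

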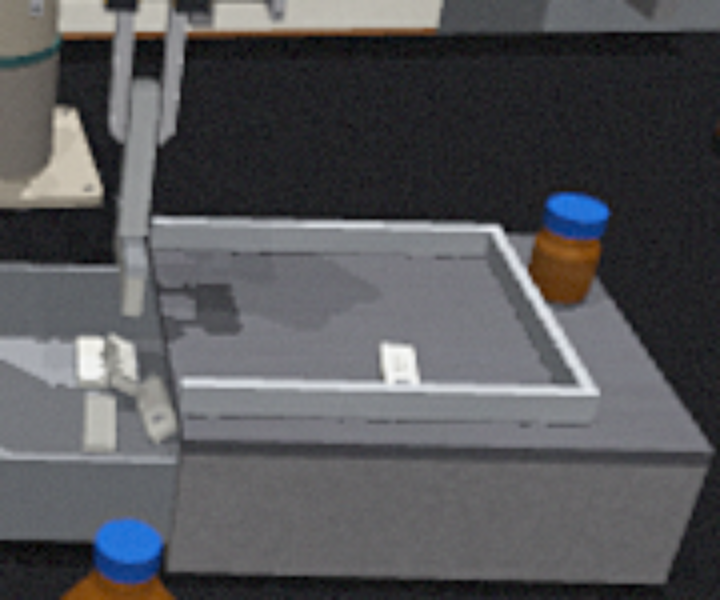

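Four cassettes are in the drawer, and one remains on the deck at cabinet x≈0, y≈-70. I lift and go behind it.

>>> carry_out:
  series:
    - [0,0,-1.4,0,-1]
    - [0,0,-1.4,0,-1]
    - [0,0,-1.4,0,-1]
    - [-2,4,0,0,-1]
    - [-2,5,0,0,-1]
    - [-2,5,0,0,-1]
    - [-2,5,0,0,-1]
    - [-2.3,4.2,0,0,-1]

```text
clock: 15.55
tool_pos: [0.5632, 0.289, 0.2685]
tcp_rot: [0.048, 0.999, 0.001, 0.0]
wrist_force: [0.4, 0.4, -0.6]
grip_width: 0.0199
gripper_force: 30.0
```

Run:
```python
from h import *
st();s=robot.get_state();print(tocab(s['tool_pos'][:2]));cass()
plan(cab(62,-51),.2252,174.45,5,-1)
```

```text
t 15.55 p [0.5632 0.289  0.2685] psi 174.48 tilt [0.0005 0.0011] F [ 0.45  0.39 -0.64] w 0.0199 gf 30.0 q [-0.09  0.64 -0.76  1.47  0.45  1.21  0.57]
[ 66.90759933 -52.39418075]
cas 123 x -11.0 16.0 y -96.0 -39.0
cas 31 x 87.0 99.0 y -26.0 -5.0
[[0.1,-0.2,0.9,0.001,-1],[0.0,-0.2,0.8,0.001,-1],[0.1,-0.2,0.9,0.0,-1],[0.0,-0.3,0.8,0.001,-1],[0.1,-0.2,0.9,0.0,-1]] ->  [0.5613 0.2845 0.2251] 174.46
```

>>> carry_out:
  series:
    - [0.1,0,0.9,0,-1]
    - [0,0,0.9,0,-1]
    - [0,0,0.9,0,-1]
    - [0,0,0.8,0,-1]
    - [0,0,0.8,0,-1]
    - [0,0,0,0,-1]
    - [0,-0.5,0,0,-1]
    - [0,-1.5,0,0,-1]

```text
clock: 16.6
tool_pos: [0.5597, 0.2669, 0.2249]
tcp_rot: [0.048, 0.999, 0.0, 0.0]
wrist_force: [-0.0, -0.5, -1.1]
grip_width: 0.0196
gripper_force: 30.0
```

>>> carry_out:
  series:
    - [0,-1.5,0,0,-1]
    - [0,-1.5,0,0,-1]
    - [0,-1.5,0,0,-1]
    - [0,-1.5,0,0,-1]
    - [0,-1.5,0,0,-1]
    - [0,-1.5,0,0,-1]
    - [0,-1.5,0,0,-1]
    - [0,-1.5,0,0,-1]

```text
clock: 17.6
tool_pos: [0.548, 0.1462, 0.2245]
tcp_rot: [0.049, 0.999, 0.0, 0.0]
wrist_force: [0.4, 0.3, -0.1]
grip_width: 0.0198
gripper_force: 30.0
```

>>> carry_out:
  series:
    - [0,-1.5,0,0,-1]
    - [0,-1.5,0,0,-1]
    - [0,-1.5,0,0,-1]
    - [0,-1.5,0,0,-1]
    - [0,-1.5,0,0,-1]
    - [0,-1.5,0,0,-1]
    - [0,-0.5,0,0,-1]
    - [0,0,-3,0,-1]

```text
clock: 18.6
tool_pos: [0.5373, 0.0515, 0.2531]
tcp_rot: [0.049, 0.999, -0.0, -0.002]
wrist_force: [0.0, 0.7, -1.2]
grip_width: 0.0199
gripper_force: 30.0
```

Run:
```python
from h import *
st();s=robot.get_state();print(tocab(s['tool_pos'][:2]));cass()
p,d=cams.read_camera("scene");cv2.imwrite("pics/s5.png",cv2.resize(p[100:250,260:500],None,fx=3.3,fy=3.3))
```

```text
t 18.6 p [0.5373 0.0515 0.2531] psi 174.36 tilt [-0.0045 -0.0005] F [ 0.04  0.74 -1.18] w 0.0199 gf 30.0 q [ 0.38  0.52 -0.81  1.75  0.42  1.06  0.9 ]
[-171.97776322  -48.77651199]
cas 207 x -38.0 53.0 y -102.0 23.0
cas 153 x -35.0 32.0 y -102.0 -11.0
cas 2033 x -155.0 9.0 y -102.0 102.0
cas 21 x -139.0 -117.0 y -102.0 -91.0
```

View pics/s5.png

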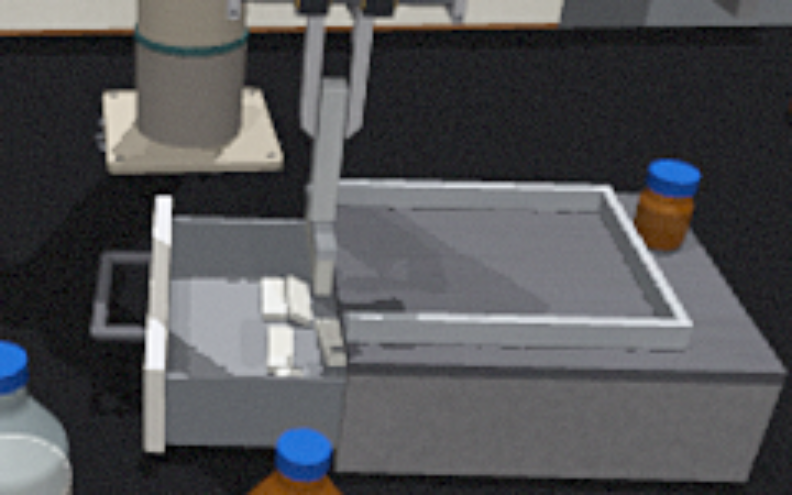

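The deck is clear and all the cassettes are in the drawer, though one leans near the deck front; I'll check it once the arm is away. Now I take the scraper back.

Run:
```python
from h import *
s=robot.get_state();p=np.array(s['tool_pos']);p[2]=.283
p,a=plan((.5178,-.342),.283,101.0,8,-1,p)
```

```text
[[-0.2,-5.0,-0.0,0.16,-1],[-1.0,-4.9,-0.0,0.16,-1],[-1.7,-4.6,-0.0,0.16,-1],[-2.5,-4.3,-0.0,0.16,-1],[-3.1,-3.8,-0.0,0.16,-1],[-3.7,-3.3,-0.0,0.16,-1],[-4.2,-2.7,-0.0,0.161,-1],[-4.5,-2.0,-0.0,0.16,-1]] ->  [ 0.5177 -0.3421  0.283 ] 101.01
```

>>> carry_out:
  series:
    - [0,0,-1,0,-1]
    - [0,0,-2,0,-1]
    - [0,0,0,0,-1]

```text
clock: 19.08
tool_pos: [0.5394, 0.0532, 0.2852]
tcp_rot: [0.049, 0.999, 0.0, 0.001]
wrist_force: [-0.6, 1.0, -1.2]
grip_width: 0.0199
gripper_force: 30.0
```

>>> carry_out:
  series:
    - [-0.2,-5.0,0,0.16,-1]
    - [-1.0,-4.9,0,0.16,-1]
    - [-1.7,-4.6,0,0.16,-1]
    - [-2.5,-4.3,0,0.16,-1]
    - [-3.1,-3.8,0,0.16,-1]
    - [-3.7,-3.3,0,0.16,-1]
    - [-4.2,-2.7,0,0.16,-1]
    - [-4.5,-2.0,0,0.16,-1]

```text
clock: 20.08
tool_pos: [0.5152, -0.3446, 0.2832]
tcp_rot: [0.638, 0.77, -0.0, -0.001]
wrist_force: [0.9, -0.1, -0.3]
grip_width: 0.02
gripper_force: 30.0
```

>>> carry_out:
  series:
    - [0,0,0.5,0,-1]
    - [0,0,0,0,-1]
    - [0,0,0,0,-1]

```text
clock: 20.45
tool_pos: [0.5164, -0.3412, 0.2792]
tcp_rot: [0.634, 0.773, 0.0, -0.0]
wrist_force: [-0.1, -0.2, -0.3]
grip_width: 0.0198
gripper_force: 30.0
```

Run:
```python
from h import *
st();plan((.5178,-.342),.21,101.0,4,-1)
i=cams.camera_info("wrist");p,d=cams.read_camera("wrist");cv2.imwrite("pics/w6.png",p)
# holder top rim, from top camera
i=cams.camera_info("scene");p2,d2=cams.read_camera("scene");P=cloud("scene",d2,i);Z=P[...,2]
m=(abs(P[...,0]-.517)<.06)&(abs(P[...,1]+.345)<.09)&(p2.min(2)>110)
for lo,hi in((.155,.21),(.064,.075)):
    q=P[m&(Z>lo)&(Z<hi)];print(len(q),q.min(0).round(4),q.max(0).round(4))
```

```text
t 20.45 p [ 0.5164 -0.3412  0.2792] psi 101.25 tilt [-0.0002  0.0013] F [-0.15 -0.17 -0.34] w 0.0198 gf 30.0 q [ 0.81  0.54 -0.44  1.5   0.24  1.15  0.52]
[[-0.0,0.0,1.7,0.001,-1],[-0.0,0.0,1.7,0.001,-1],[-0.1,0.1,1.8,0.001,-1],[-0.0,0.0,1.7,0.001,-1]] ->  [ 0.5176 -0.342   0.2102] 101.02
618 [ 0.5003 -0.3915  0.1684] [ 0.5363 -0.2915  0.2099]
64 [ 0.491  -0.4076  0.0672] [ 0.5426 -0.281   0.072 ]
```

View pics/w6.png

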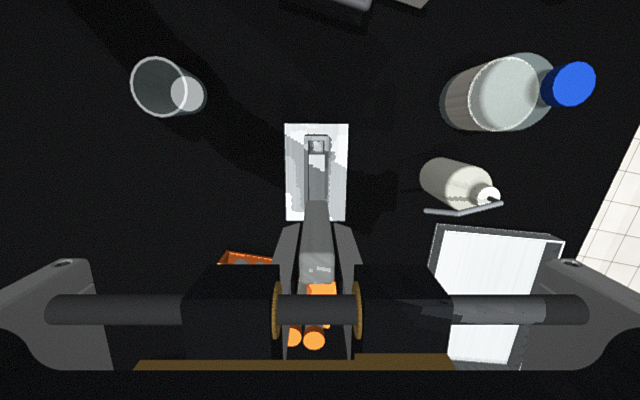

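The wrist and scene views put the scraper centre within about 3 mm of the holder centre. I nudge it and lower it.

>>> carry_out:
  series:
    - [-0.2,0,1.8,0.01,-1]
    - [0,0,1.8,0,-1]
    - [0,0,1.8,0,-1]
    - [0,0,1.8,0,-1]
    - [0,0,1.6,0,-1]
    - [0,0,0,0,-1]
    - [0,0,0,0,-1]

```text
clock: 21.42
tool_pos: [0.5169, -0.3453, 0.1921]
tcp_rot: [0.639, 0.769, 0.0, 0.001]
wrist_force: [0.1, 0.6, -0.9]
grip_width: 0.0197
gripper_force: 30.0
```

Run:
```python
from h import *
st()
```

```text
t 21.43 p [ 0.5169 -0.3453  0.1921] psi 100.5 tilt [ 0.0011 -0.0005] F [ 0.15  0.6  -0.91] w 0.0197 gf 30.0 q [ 0.79  0.63 -0.41  1.61  0.29  0.96  0.47]
```

Bottom is at about .08, just above the holder. Insert the first 3 cm, then the rest.

>>> carry_out:
  series:
    - [0,0,0.8,0,-1]
    - [0,0,0.8,0,-1]
    - [0,0,0.8,0,-1]
    - [0,0,0.8,0,-1]
    - [0,0,0,0,-1]

```text
clock: 22.05
tool_pos: [0.5158, -0.345, 0.1585]
tcp_rot: [0.64, 0.769, -0.0, -0.001]
wrist_force: [0.1, 0.2, -1.0]
grip_width: 0.0198
gripper_force: 30.0
```

>>> carry_out:
  series:
    - [0,0,0.8,0,-1]
    - [0,0,0.8,0,-1]
    - [0,0,0.8,0,-1]
    - [0,0,0.8,0,-1]
    - [0,0,0.6,0,-1]
    - [0,0,0,0,-1]

```text
clock: 22.8
tool_pos: [0.516, -0.345, 0.1209]
tcp_rot: [0.64, 0.769, -0.0, -0.001]
wrist_force: [0.3, 0.0, -1.1]
grip_width: 0.0198
gripper_force: 30.0
```

Touch down at about .118, release and rise.

>>> carry_out:
  series:
    - [0,0,0.2,0,-1]
    - [0,0,0.1,0,-1]
    - [0,0,0,0,-1]

```text
clock: 23.18
tool_pos: [0.5164, -0.3453, 0.1186]
tcp_rot: [0.64, 0.769, 0.0, 0.0]
wrist_force: [-0.3, -0.2, -0.2]
grip_width: 0.0196
gripper_force: 30.0
```

>>> carry_out:
  series:
    - [0,0,0,0,-0.3]
    - [0,0,0,0,0]
    - [0,0,0,0,0.2]
    - [0,0,-2,0,0.2]
    - [0,0,-3,0,0.2]
    - [0,0,-4,0,0.2]
    - [0,0,-4,0,0]

```text
clock: 24.05
tool_pos: [0.5162, -0.3451, 0.2497]
tcp_rot: [0.64, 0.769, 0.0, -0.0]
wrist_force: [-0.1, -0.8, -1.2]
grip_width: 0.0498
gripper_force: 0.0
```

Run:
```python
from h import *
st();cass("pics/t7.png")
p=cv2.imread("pics/t7.png")
q,d=cams.read_camera("scene")
cv2.imwrite("pics/c7.png",np.vstack([cv2.resize(p[160:265,150:430],None,fx=2.8,fy=2.8,interpolation=2)[:, :780],cv2.resize(q[110:250,180:460],None,fx=2.8,fy=2.8,interpolation=2)[:300,:780]]))
plan(cab(-346.6,-2),.16,174.65,8,-.15)
```

```text
t 24.05 p [ 0.5162 -0.3451  0.2497] psi 100.49 tilt [-0.0001  0.0002] F [-0.08 -0.82 -1.15] w 0.0498 gf 0.0 q [ 0.8   0.57 -0.43  1.54  0.26  1.09  0.5 ]
[[2.9,-0.0,1.2,-0.162,-0.15],[2.9,0.4,1.2,-0.162,-0.15],[2.8,0.9,1.2,-0.162,-0.15],[2.6,1.3,1.1,-0.162,-0.15],[2.3,1.7,1.2,-0.162,-0.15],[2.0,2.1,1.1,-0.162,-0.15],[1.7,2.4,1.2,-0.161,-0.15],[1.2,2.6,1.1,-0.162,-0.15]] ->  [ 0.4744 -0.1183  0.1604] 174.67
```

View pics/c7.png

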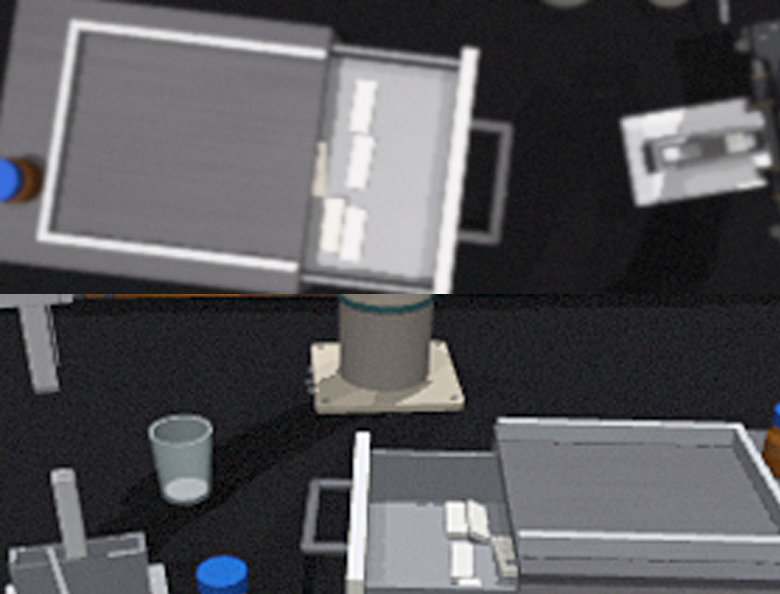

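Scraper is back in its holder and the deck is empty. Five cassettes are in the drawer, the fifth right by the deck edge (crop (320,170)). I check how high it sits before shutting.

Run:
```python
from h import *
for n in("top","scene"):
    i=cams.camera_info(n);p,d=cams.read_camera(n);P=cloud(n,d,i);q=tocab(P)
    m=((q[...,0]>-285)&(q[...,0]<-140)&(abs(q[...,1])<115)&(P[...,2]>.023)&(P[...,2]<.105)&(d>0)&(p.min(2)>100)).astype(np.uint8)
    k,L,s,c=cv2.connectedComponentsWithStats(m)
    for j in range(1,k):
        if s[j,4]>25: w=L==j;print(n,s[j],'x',q[w][:,0].min().round(),q[w][:,0].max().round(),'y',q[w][:,1].min().round(),q[w][:,1].max().round(),'z',np.percentile(P[w][:,2],[2,50,98]).round(3))
```

```text
top [274 188  11  40 268] x -202.0 -174.0 y -98.0 26.0 z [0.024 0.029 0.034]
top [261 211  20  43 361] x -203.0 -140.0 y -21.0 105.0 z [0.025 0.03  0.041]
scene [339 184  17  15 171] x -199.0 -150.0 y 34.0 103.0 z [0.024 0.03  0.039]
scene [356 197   6  13  45] x -151.0 -140.0 y -25.0 34.0 z [0.025 0.029 0.031]
scene [341 199  11  15 119] x -198.0 -170.0 y -50.0 24.0 z [0.025 0.029 0.031]
```

>>> carry_out:
  series:
    - [2.9,0,1.2,-0.16,-0.15]
    - [2.9,0.4,1.2,-0.16,-0.15]
    - [2.8,0.9,1.2,-0.16,-0.15]
    - [2.6,1.3,1.1,-0.16,-0.15]
    - [2.3,1.7,1.2,-0.16,-0.15]
    - [2.0,2.1,1.1,-0.16,-0.15]
    - [1.7,2.4,1.2,-0.16,-0.15]
    - [1.2,2.6,1.1,-0.165,-0.15]

```text
clock: 25.25
tool_pos: [0.4716, -0.1158, 0.1539]
tcp_rot: [0.049, 0.999, 0.0, -0.001]
wrist_force: [0.5, 0.4, 0.2]
grip_width: 0.0398
gripper_force: 0.0
```

All five lie flat on the drawer floor (z ≤ .041). Now I grip the handle again.

>>> carry_out:
  series:
    - [0,0,0,0,-0.15]
    - [0,0,0,0,-0.15]

```text
clock: 25.5
tool_pos: [0.473, -0.1178, 0.155]
tcp_rot: [0.053, 0.999, -0.0, -0.0]
wrist_force: [-0.5, -0.1, -0.3]
grip_width: 0.04
gripper_force: 0.0
```

Run:
```python
from h import *
st();s=robot.get_state();print(tocab(s['tool_pos'][:2]));plan(cab(-346.6,-2),.059,174.65,5,-.15)
```

```text
t 25.5 p [ 0.473  -0.1178  0.155 ] psi 173.95 tilt [-0.001  -0.0002] F [-0.49 -0.06 -0.31] w 0.04 gf 0.0 q [ 0.69  0.57 -0.75  2.    0.54  0.78  1.09]
[-346.58559379   -0.49039596]
[[-0.0,0.0,1.9,-0.002,-0.15],[-0.0,0.0,1.9,-0.003,-0.15],[-0.1,-0.0,1.9,-0.002,-0.15],[-0.0,-0.0,2.0,-0.003,-0.15],[-0.1,-0.0,1.9,-0.002,-0.15]] ->  [ 0.475 -0.118  0.059] 174.64
```

>>> carry_out:
  series:
    - [0,0,1.9,0,-0.15]
    - [0,0,1.9,0,-0.15]
    - [0,0,1.9,0,-0.15]
    - [0,0,2,0,-0.15]
    - [0,0,1.9,-0.01,-0.15]
    - [0,0,0,0,-1]
    - [0,0,0,0,-1]
    - [0,0,0,0,-1]

```text
clock: 26.5
tool_pos: [0.4739, -0.1173, 0.0602]
tcp_rot: [0.047, 0.999, -0.0, 0.001]
wrist_force: [-1.4, 1.2, -0.3]
grip_width: 0.013
gripper_force: 0.0
```

>>> carry_out:
  series:
    - [0,0,0,0,-1]
    - [0,0.5,0,0,-1]
    - [0,1,0,0,-1]
    - [0,1.2,0,0,-1]
    - [0,1.2,0,0,-1]
    - [0,1.2,0,0,-1]
    - [0,1.2,0,0,-1]
    - [0,1.2,0,0,-1]

```text
clock: 27.5
tool_pos: [0.4809, -0.0425, 0.0602]
tcp_rot: [0.047, 0.999, -0.001, 0.001]
wrist_force: [1.1, -2.9, 4.4]
grip_width: 0.011
gripper_force: 30.0
```

Run:
```python
from h import *
st();s=robot.get_state();print(tocab(s['tool_pos'][:2]))
```

```text
t 27.5 p [ 0.4809 -0.0425  0.0602] psi 174.65 tilt [ 0.0015 -0.0015] F [ 1.09 -2.93  4.36] w 0.011 gf 30.0 q [ 0.41  0.69 -0.58  2.09  0.72  0.56  0.79]
[-270.8705656    -1.38374384]
```

Remaining: -271 to -207, 64 mm.

>>> carry_out:
  series:
    - [0,1,0,0,-1]
    - [0,1,0,0,-1]
    - [0,1,0,0,-1]
    - [0,1,0,0,-1]
    - [0,1,0,0,-1]
    - [0,0.6,0,0,-1]
    - [0,0.5,0,0,-1]
    - [0,0,0,0,-1]

```text
clock: 28.5
tool_pos: [0.4869, 0.0195, 0.0602]
tcp_rot: [0.046, 0.999, 0.0, 0.001]
wrist_force: [0.4, 0.0, 7.2]
grip_width: 0.0109
gripper_force: 30.0
```

>>> carry_out:
  series:
    - [0,0.3,0,0,-1]
    - [0,0.3,0,0,-1]
    - [0,0.2,0,0,-1]
    - [0,0,0,0,-1]

```text
clock: 29.0
tool_pos: [0.487, 0.0216, 0.0601]
tcp_rot: [0.048, 0.999, -0.004, 0.0]
wrist_force: [1.6, -10.8, 9.9]
grip_width: 0.0113
gripper_force: 30.0
```

Run:
```python
from h import *
st();s=robot.get_state();print(tocab(s['tool_pos'][:2]))
```

```text
t 29.0 p [0.487  0.0216 0.0601] psi 174.51 tilt [ 0.     -0.0077] F [  1.57 -10.8    9.88] w 0.0113 gf 30.0 q [ 0.27  0.7  -0.56  2.08  0.71  0.57  0.66]
[-206.50551232   -1.46353249]
```

The drawer is against its closed stop (-206.5, force 11 N). I release with a little push still on, then rise.

>>> carry_out:
  series:
    - [0,-0.3,0,0,-1]
    - [0,0,0,0,-0.3]
    - [0,0,0,0,-0.3]
    - [0,0,0,0,-0.3]
    - [0,0,-3,0,-0.3]
    - [0,0,-4,0,-0.3]
    - [0,0,-5,0,-0.3]
    - [0,-5,-5,0,-0.3]

```text
clock: 30.0
tool_pos: [0.4828, -0.0172, 0.2257]
tcp_rot: [0.043, 0.999, 0.001, 0.001]
wrist_force: [0.7, -1.5, -0.2]
grip_width: 0.0331
gripper_force: 0.0
```

>>> carry_out:
  series:
    - [0,-6,0,0,0]
    - [-2,-6,0,0,0]
    - [-2,-3,0,0,0]
    - [0,0,0,0,0]
    - [0,0,0,0,0]

```text
clock: 30.62
tool_pos: [0.5075, -0.1713, 0.2234]
tcp_rot: [0.046, 0.999, 0.001, -0.0]
wrist_force: [-0.1, 0.6, 0.0]
grip_width: 0.0473
gripper_force: 0.0
```

Run:
```python
from h import *
st();cass("pics/t8.png");p=cv2.imread("pics/t8.png");q,d=cams.read_camera("scene")
i=cams.camera_info("top");P=onplane(i,np.stack(np.meshgrid(np.arange(640),np.arange(400)),-1).reshape(-1,2),.098)
C=tocab(P).reshape(400,640,2);m=(C[...,0]>-200)&(C[...,0]<-140)&(abs(C[...,1])<60)&(p.min(2)>150);print('front x',C[m][:,0].min(),C[m][:,0].max())
cv2.imwrite("pics/c8.png",np.vstack([cv2.resize(p[60:300,130:510],(760,480)),np.zeros((1,760,3),np.uint8)])[:480])
cv2.imwrite("pics/c9.png",q)
```

```text
t 30.62 p [ 0.5075 -0.1713  0.2234] psi 174.77 tilt [-0.0008  0.0013] F [-0.15  0.55  0.01] w 0.0473 gf 0.0 q [ 0.79  0.54 -0.79  1.8   0.45  0.99  1.3 ]
cas 96 x -155.0 -151.0 y -102.0 101.0
front x -164.89360413733507 -147.6016665176115
```

View pics/c8.png

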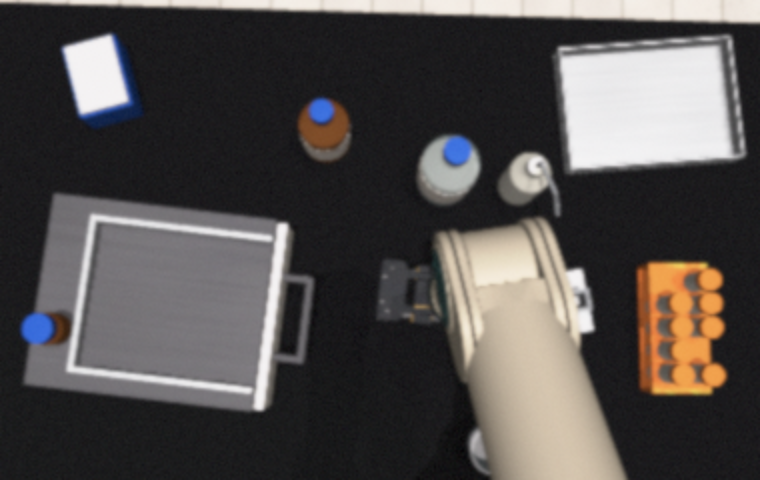

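View pics/c9.png

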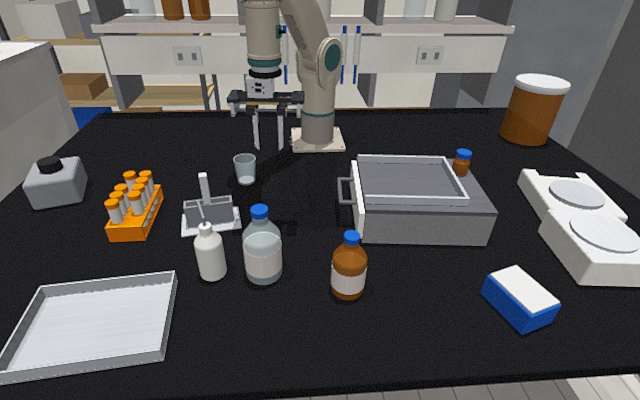

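The final views show the drawer shut (front at -165 to -148), the deck empty, the scraper upright in its holder at (204,190), and the bystanders where they were.

```bash
python3 -c "
from plant import robot
print(robot.finish_job())"
```

```text
the job is handed in; nothing more can be done
None
```

The job is handed in: all five cassettes were swept into the drawer without the gripper touching one, the scraper is standing in its holder, the drawer is fully shut, and nothing else on the bench was moved.

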